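# Draw the tall divider from the leaning stack and part the sample tray

### The job

In the sample tray one cup stands upside down on its red lid; it must be kept apart from the upright cups. Draw the one tall divider out of the stack of dividers leaning against the carton, leaving the low ones leaning there, and lower it gently into the tray's pair of slots between the upside-down cup and the upright cups until it stands fully down on the tray's floor. Leave it standing there, with the cups where they are and nothing else disturbed.

Things in the scene. Friction and masses are not known exactly. Their poses are not given: they have to be found in the camera images.
- tall_divider_center (a point): the tall divider: plain white plastic board 140 mm high, 112 wide, 8 thick, about 120 g, loose; leans among the low ones, never in front. Its top 52 mm stands above theirs, free on both faces. Point: its middle, 70 mm from the top edge. Axes: z along its height to the top edge (gives the lean), y along its width, x through its thickness. Drawn forwards, or fast and not along its lean, it topples those in front
- low_divider_1_center (a point): low divider: the same white 8 mm board, but only 88 mm high (112 mm wide, 8 mm thick, about 75 g), loose, leaning in the stack. Point: its middle, 44 mm above its foot; axes as for the tall divider
- low_divider_2_center (a point): low divider: the same white 8 mm board, but only 88 mm high (112 mm wide, 8 mm thick, about 75 g), loose, leaning in the stack. Point: its middle, 44 mm above its foot; axes as for the tall divider
- low_divider_3_center (a point): low divider: the same white 8 mm board, but only 88 mm high (112 mm wide, 8 mm thick, about 75 g), loose, leaning in the stack. Point: its middle, 44 mm above its foot; axes as for the tall divider
- carton: the orange and white test-kit carton lying flat that the stack leans on, 101 mm deep (x), 218 wide (y), 75 high; does not move. Origin: centre of its underside. The four boards stand on the worktop in front of its -x side, face to face, all about 0.26 rad from upright, tops away from the robot, the rear one touching the carton's upper edge
- tray: grey plastic sample tray, 214 x 128 mm (long axis x), 60 high, 5 mm thick walls and floor, standing firm. Origin: centre of its underside, z up. Ribs on the inner faces of its long walls form two pairs of facing slots that hold a divider upright across the tray and make three bays: the middle bay holds two upright cups, one end bay an upright cup, the other the upside-down cup
- slot_a (a point): the pair of slots 37 mm to the -x side of the tray's middle: point half-way between the two facing slots, on the inner floor (5 mm above the worktop). y across the tray from slot to slot, x along the tray, z up. Slots are 12 mm wide for the 8 mm board, about 18 at the mouth 55 mm above the floor; 118 mm from slot bottom to slot bottom for the 112 mm board
- slot_b (a point): the like pair of slots 37 mm to the +x side of the tray's middle; same point, axes and sizes as slot_a
- upright_cup_1_center (a point): screw-lid sample cup standing upright (red lid on top) in the tray, 47 mm across, 66 mm high, loose. Point: its middle, 33 mm up; z points up
- upright_cup_2_center (a point): screw-lid sample cup standing upright (red lid on top) in the tray, 47 mm across, 66 mm high, loose. Point: its middle, 33 mm up; z points up
- upright_cup_3_center (a point): screw-lid sample cup standing upright (red lid on top) in the tray, 47 mm across, 66 mm high, loose. Point: its middle, 33 mm up; z points up
- upside_down_cup_center (a point): sample cup of the same size standing upside down on its red lid in one of the tray's end bays, 47 mm across, 66 mm high, loose. Point: its middle, 33 mm up; z points up
- microscope: upright microscope in the middle of the worktop, to the right of the work: fixed and solid, about 0.4 m long (x), 0.2 wide, 0.36 high, eyepieces towards the robot; an arm that starts on its far side must swing over it. Origin: middle of its base
- jar_center (a point): bystander: black-lidded jar, 65 mm across, 97 mm high, beyond the tray, to the left. Point: its middle
- dropper_center (a point): bystander: small white dropper bottle, 26 mm across, 68 mm high, loose, between tray and microscope. Point: its middle
There are look-alikes about, which are no part of the job. Leave any blue look-alike of the part that bears tall_divider_center alone.

How it is judged:
By the outcome, as a careful person would: the job done as asked, in the order asked, and still so for the second after the job is handed in, with the robot touching nothing.
It also fails if it takes over 51 s, if anything falls off the work surface, if the arm or the gripper's body presses on something with over 40 N, if the wrist force passes 120 N, or if a joint passes its speed limit or range.

### The arm

A 6-joint arm with a two-finger parallel gripper is mounted at the origin on a cart in front of the work surface, level with it; the furniture and walls round the work are solid. World frame = base frame: x ahead of the robot, y to its left, z up, the work surface at z = 0. Lengths are in m, angles in degrees, forces in N, time in s.
With the tool pointing down it reaches from about 0.4 to 0.825 m from the base axis. Payload 7 kg.
Tool frame: the origin (TCP) lies on the centre line of the jaws, within the pads' length; the fingertips stand 11 mm ahead of it and the grasp point (between the pads) lies 8 mm behind it; z points along the fingers, y is the line along which they close (so a half turn about z gives the same grasp; the last joint's range is limited). The gripper opens to 88 mm and grips with 3 to 60 N. Pads are 19 mm wide; open, the fingers measure 130 mm over their backs; the gripper's body (78 mm by 193 mm) begins 47 mm behind the grasp point.
Start: joints at [87.554, 20.546, 0.682, 0, -70.136, -16.507], TCP at [0.219, 0.638, 0.238] pointing down, gripper open.
Joint ranges: [-176.03, 176.03], [-82.01, 121.73], [-58.28, 71.71], [-173.87, 95.51], [-174.79, -0.11], [-173.66, 173.66]. Speed limits (degrees/s): [136.94, 136.94, 172.46, 180, 180, 180].

### API

Orientations are given as [roll, pitch, yaw] about the fixed x, y, z axes, in that order (R = Rz(yaw) Ry(pitch) Rx(roll)).
In Python, from plant import r, capture, camera_model, job gives the robot as it stands.
- The arm moves only by the tool drive_tool, never from a script. Its argument "increments" is a list that holds one entry, the list of rows, each a list of 5 numbers: the gripper's target within -1 to 1 (fully open at 1, half-way at 0, shut at -1), then the shift along the tool's x, y, z scaled (see below), then the turn about the tool's z scaled (see below). In form: [[[gripper, tx, ty, tz, roll], ...]]. A call has 1 to 5 rows; each row is the pose to reach, as a shift and turn from the pose commanded when the call began, along the tool's axes at that moment, turning the shorter way round; what a row does not reach only later rows make up. The controller multiplies each number of a shift by 120 mm and each number of a turn by 360 degrees. A row lasts 1/8 s, in which the tool goes at most 62.5 mm and 10.7 degrees, less where a joint would pass 70% of its speed; a pose out of reach is approached as far as the arm can. A call with a number of a shift or a turn outside -1 to 1 is refused whole. A call with a gripper value outside its range is refused whole. The fingers move at their own pace and stop on an object; "squeeze" is the grip in N (left out, the last holds). Time passes only in rows, so rows that repeat a pose let the fingers close. It gives the time, the measured TCP pose, the force, the opening and the grip force at its end, in the units of the state.
- r.get_state(): the state, without advancing time (a new reading comes with each control period).
- capture(name): name is "side" or "top" or "wrist"; returns the picture (384x512x3 uint8, red, green, blue); there is no depth.
- camera_model(name): a dict with "camera_matrix" (3x3 intrinsics, pixels), "rvec" (rotation vector, rad) and "tvec" (3), from world to camera coordinates, as OpenCV has them. Camera axes: x right, y down, z forward; pixel columns grow to the right and rows downward; lengths in m; the calibration is good to about 2 mm. A picture is of the moment at which its call begins: read the wrist's pose just before it. camera_model takes no time and is no camera call; for the wrist camera it gives the pose at the moment of the call.
- job.close_job(): hands the job in; it is judged then, once.
The state is a dict: "time_s": time; "joints": joint angles; "qd": joint speeds; "joint_torque": joint torques, N m; "tcp_pos": TCP position; "eef_rot": TCP orientation; "contact_force": force on the tool from outside, world axes, zero at the start; "moment": the same for the moment, N m; "gripper_width": finger opening in m; "gripper_force": force on a finger pad.
Only numpy, scipy, OpenCV 4.12 (cv2) and the standard library are available. Lean on these libraries where they do the work, as an engineer would, in place of code of your own. Each camera call takes 0.05 s, during which the arm holds its last target. There are 200 camera calls.

## Working session

There is one attempt and no reset: what is moved stays moved. The work goes in short steps, Python scripts to look and compute and a tool call to move; the robot and the scene stay as the last step left them, time stands still between calls to the robot, and variables do not carry over. Pictures are saved under pics/ and viewed, at most 10 in all, crops included, and the job is handed in when it is done.

Besides the shell and the picture viewer there is one more tool, called after ">>>" as a command line: name --argument value ..., lists and objects as JSON in quotes. drive_tool: Moves the arm, as the interface text tells. Its arguments: {"type":"object","properties":{"increments":{"type":"array"},"squeeze":{"type":"number"}},"required":["increments"]}

```bash
mkdir -p pics; ls; python3 - <<'E'
from plant import r,capture,camera_model
import cv2,numpy as np
print(r.get_state())
for n in("side","top"):
    im=capture(n); cv2.imwrite(f"pics/{n}0.png",im[:,:,::-1]); m=camera_model(n)
    R=cv2.Rodrigues(np.array(m["rvec"]))[0]; print(n,m["camera_matrix"],(-R.T@np.array(m["tvec"]).ravel()),R.tolist())
a=[cv2.imread(f"pics/{n}0.png") for n in("side","top")]
E
```

```text
pics
{'time_s': 0.0, 'joints': array([ 8.75552192e+01,  2.05914890e+01,  6.33103515e-01, -2.01903680e-02,
       -7.01357867e+01, -1.65059561e+01]), 'qd': array([ 0.03721329,  0.03742897, -0.07125071,  0.04536683, -0.09387353,
        0.00333824]), 'joint_torque': array([ 9.17509860e-04, -5.82721531e+01,  2.93050039e+01,  6.99746042e+00,
        6.99714728e-03, -1.45507329e-04]), 'tcp_pos': array([0.21909047, 0.63794952, 0.23661675]), 'eef_rot': array([ 1.79904316e+02, -8.56036099e-03, -1.89576059e+01]), 'contact_force': array([-0.14353345, -0.72537848,  0.04288355]), 'moment': array([-0.0450584 ,  0.00697761, -0.00193489]), 'gripper_force': 0.0, 'gripper_width': 0.08754249745159554}
side [[465.61695482   0.         258.01414879]
 [  0.         465.61695482 192.266427  ]
 [  0.           0.           1.        ]] [0.47844402 1.24730065 0.85340941] [[-0.9991661712008234, -0.040007326270727915, 0.008147157329670297], [-0.029829823562355386, 0.5790746457646383, -0.8147286273715919], [0.027877301772689978, -0.8142923114442546, -0.5797852081319836]]
top [[349.9822509    0.         251.99366355]
 [  0.         349.9822509  194.45608489]
 [  0.           0.           1.        ]] [0.40884928 0.15860863 1.23382048] [[0.007074247182691007, -0.99994786958054, 0.007362957838873363], [-0.9936742806515216, -0.007854746454285522, -0.11202556373354947], [0.11207755796089977, -0.006523885305378507, -0.9936780464124401]]
```

View pics/side0.png

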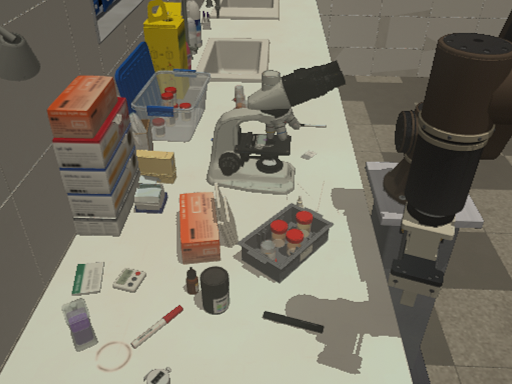

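View pics/top0.png

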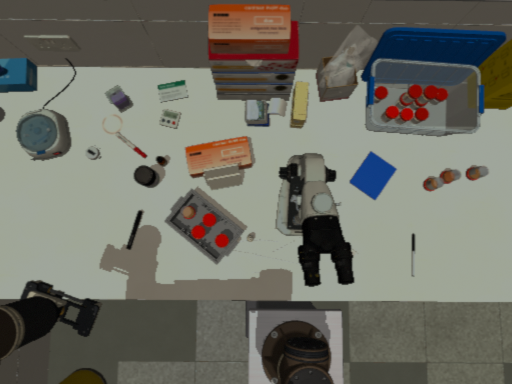

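The side view shows the carton at about (200,225), the stack on its right face at (225,215) and the tray at (287,240). In the top view the stack is at (222,172) and the tray at (205,225), turned on the table, with the upside-down cup at (188,212). I'll enlarge both.

```bash
python3 - <<'E'
import cv2,numpy as np
s=cv2.imread("pics/side0.png")[165:285,170:340]; t=cv2.imread("pics/top0.png")[130:270,155:265]
s=cv2.resize(s,None,fx=4.7,fy=4.7,interpolation=cv2.INTER_CUBIC)[:, :]
cv2.imwrite("pics/side_c.png",s)
cv2.imwrite("pics/top_c.png",cv2.resize(t,None,fx=4.2,fy=4.2,interpolation=cv2.INTER_CUBIC))
E
```

```text
(no output)
```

View pics/side_c.png

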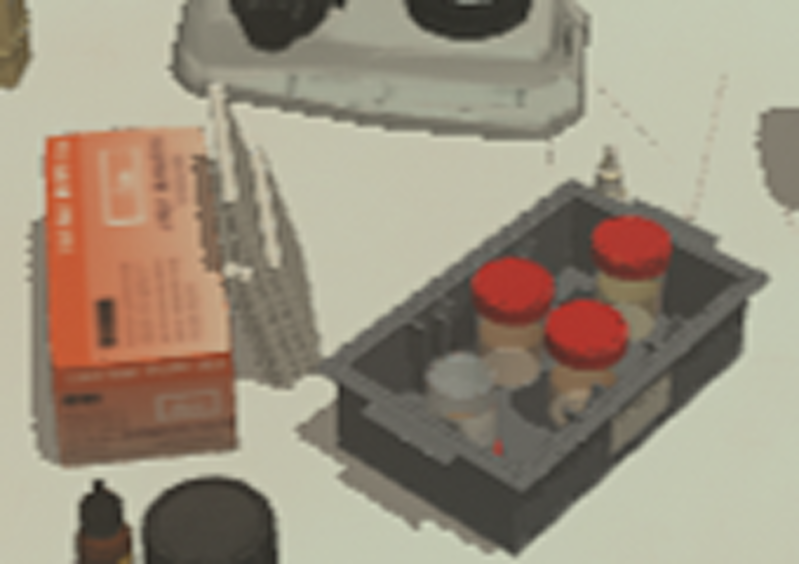

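View pics/top_c.png

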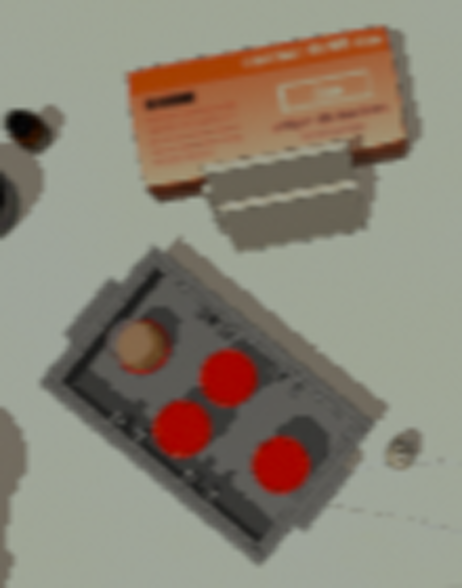

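```bash
cat > h.py <<'E'
import cv2,numpy as np
from plant import camera_model
def cam(n):
    m=camera_model(n); return np.array(m["camera_matrix"]),cv2.Rodrigues(np.array(m["rvec"],float))[0],np.array(m["tvec"],float).ravel()
def ray(c,p):
    K,R,t=c; d=R.T@np.linalg.inv(K)@np.array([p[0],p[1],1.]); return -R.T@t,d/np.linalg.norm(d)
def on(c,p,z):
    o,d=ray(c,p); return o+d*(z-o[2])/d[2]
def tri(c1,p1,c2,p2):
    o1,d1=ray(c1,p1);o2,d2=ray(c2,p2)
    s=np.linalg.lstsq(np.c_[d1,-d2],o2-o1,rcond=None)[0]; a,b=o1+s[0]*d1,o2+s[1]*d2
    return (a+b)/2,np.linalg.norm(a-b)
E
python3 - <<'E'
from h import *
np.set_printoptions(precision=4,suppress=True)
S,T=cam("side"),cam("top")
s=lambda u,v:(170+(u+.5)/4.7-.5,165+(v+.5)/4.7-.5); t=lambda u,v:(155+(u+.5)/4.2-.5,130+(v+.5)/4.2-.5)
print("tall top edge L/R tri",tri(S,s(232,200),T,t(207,175)),tri(S,s(215,88),T,t(356,150)))
for p in((207,175),(356,150)):print(" z=.136",on(T,t(*p),.136))
for p in((232,200),(215,88)):print(" side z=.136",on(S,s(*p),.136))
for p in((222,208),(354,184)):print("low edge top z=.086",on(T,t(*p),.086))
for p in((274,265),(262,150)):print("low edge side z=.086",on(S,s(*p),.086))
print("low bit side",on(S,s(238,270),.086))
for p in((240,250),(360,232)):print("foot front top z=0",on(T,t(*p),0))
for p in((207,172+8),(152,193),(405,155),(128,73),(385,28)):print("carton",p,on(T,t(*p),.075))
for p in((45,382),(160,248),(385,408),(258,562)):print("tray",on(T,t(*p),.06))
im=cv2.imread("pics/top0.png"); h=cv2.cvtColor(im,cv2.COLOR_BGR2HSV)
m=((cv2.inRange(h,(0,200,120),(6,255,255))|cv2.inRange(h,(174,200,120),(179,255,255))));m[:,:150]=0;m[:185]=0;m[:,260:]=0
n,_,st,ce=cv2.connectedComponentsWithStats(m)
for i in range(1,n):
    if st[i,4]>40:print("red lid",ce[i],on(T,ce[i],.066))
print("ud cup",on(T,t(140,345),.066))
for p in((320,362),(577,183),(768,277),(520,490)):print("tray side",on(S,s(*p),.06))
E
```

```text
tall top edge L/R tri (array([0.6082, 0.3053, 0.132 ]), np.float64(0.003799931644580316)) (array([0.6299, 0.1925, 0.1278]), np.float64(0.005138455034183192))
 z=.136 [0.6055 0.3047 0.136 ]
 z=.136 [0.6257 0.1922 0.136 ]
 side z=.136 [0.6094 0.31   0.136 ]
 side z=.136 [0.6308 0.2037 0.136 ]
low edge top z=.086 [0.5882 0.299  0.086 ]
low edge top z=.086 [0.6083 0.1951 0.086 ]
low edge side z=.086 [0.5888 0.3029 0.086 ]
low edge side z=.086 [0.606  0.1948 0.086 ]
low bit side [0.6083 0.3083 0.086 ]
foot front top z=0 [0.5659 0.2935 0.    ]
foot front top z=0 [0.5821 0.1922 0.    ]
carton (207, 180) [0.6124 0.3127 0.075 ]
carton (152, 193) [0.6016 0.3563 0.075 ]
carton (405, 155) [0.634  0.1549 0.075 ]
carton (128, 73) [0.6991 0.3782 0.075 ]
carton (385, 28) [0.7382 0.1718 0.075 ]
tray [0.4512 0.4398 0.06  ]
tray [0.5593 0.3512 0.06  ]
tray [0.4325 0.1692 0.06  ]
tray [0.3113 0.2679 0.06  ]
red lid [208.9545 219.6288] [0.4551 0.2936 0.066 ]
red lid [197.9774 231.6767] [0.415  0.3291 0.066 ]
red lid [221.4586 240.1278] [0.3878 0.2509 0.066 ]
ud cup [0.4808 0.3641 0.066 ]
tray side [0.5598 0.3531 0.06  ]
tray side [0.4167 0.1832 0.06  ]
tray side [0.3092 0.2676 0.06  ]
tray side [0.4509 0.4455 0.06  ]
```

The stack reads as one low board in front, then the tall one, then two low ones against the carton. The tall top edge is centred near (0.616, 0.249, 0.136), with the normal at about 10°. The tray axis is at about 50° and the target slot is near (0.460, 0.338). I'll move in now.

>>> drive_tool --increments '[[[1,0.3,0.15,0,0.02],[1,0.65,0.32,0,0.04],[1,1.0,0.48,0,0.06],[1,1.0,0.48,0,0.06]]]'

```text
time_s: 0.6
tcp_pos: [0.3158, 0.5427, 0.2376]
eef_rot: [180.0, -0.0, -40.8]
contact_force: [-0.6, -0.5, 0.4]
gripper_width: 0.0875
gripper_force: 0.0
```

```bash
cat >> h.py <<'E'
from plant import r
def go(x,y,z,yaw):
    s=r.get_state(); p=np.array(s["tcp_pos"]); rpy=np.radians(s["eef_rot"])
    c,n=np.cos(rpy[2]),np.sin(rpy[2]); d=np.array([x,y,z])-p
    tw=(yaw-np.degrees(rpy[2])+180)%360-180
    return "units",np.round(np.array([c*d[0]+n*d[1], n*d[0]-c*d[1], -d[2]])/.12,3),"turn",round(-tw/360,4),"at",p.round(4),np.round(s["eef_rot"],2),"t",round(s["time_s"],2)
E
python3 -c "
from h import *
print(go(.43,.42,.237,-55))"
```

```text
('units', array([1.389, 0.152, 0.005]), 'turn', np.float64(0.0394), 'at', array([0.3158, 0.5427, 0.2376]), array([ 1.7997e+02, -2.0000e-02, -4.0810e+01]), 't', 0.6)
```

>>> drive_tool --increments '[[[1,0.35,0.0,0,0.02],[1,0.7,0.05,-0.1,0.04],[1,1.0,0.1,-0.2,0.06],[1,1.0,0.1,-0.2,0.06]]]'

```text
time_s: 1.1
tcp_pos: [0.3986, 0.457, 0.2625]
eef_rot: [-179.9, 0.0, -62.3]
contact_force: [-0.2, 0.1, -0.3]
gripper_width: 0.0874
gripper_force: 0.0
```

```bash
python3 -c "
from h import *
from plant import capture
c=cam('wrist'); cv2.imwrite('pics/w1.png',capture('wrist')[:,:,::-1]); np.savez('w1.npz',*c)
print(go(.613,.248,.22,-80)); K,R,t=c; print(K,-R.T@t,R[2])
for p in((.46,.338,.06),(.615,.248,.136)):
  q=K@(R@np.array(p)+t);print(q[:2]/q[2])"
```

```text
('units', array([ 2.383, -0.77 ,  0.348]), 'turn', np.float64(0.0495), 'at', array([0.3977, 0.4577, 0.2618]), array([-1.7998e+02,  3.0000e-02, -6.2160e+01]), 't', 1.15)
[[299.60671964   0.         259.29787948]
 [  0.         299.60671964 189.32981503]
 [  0.           0.           1.        ]] [0.43079639 0.3972685  0.40977627] [-0.11771446  0.22629478 -0.96691984]
[261.24935992  46.60512765]
[ 125.65438233 -212.23750315]
```

View pics/w1.png

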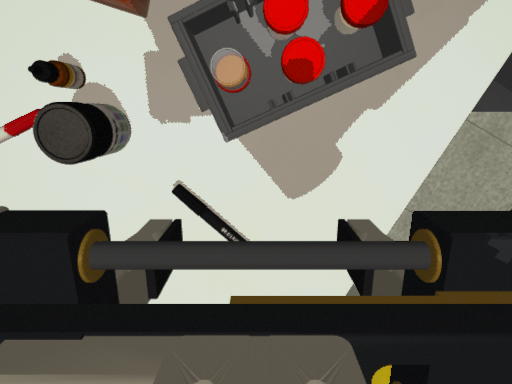

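The wrist view shows the near tray wall, with its corners at (228,139) and (414,58). The target slot is at about (283,98) on the near wall and (238,8) on the far wall. I'll go forward 120 mm to see all of the tray.

>>> drive_tool --increments '[[[1,0.35,-0.05,0,0.0],[1,0.7,-0.1,0,0.0],[1,1.0,-0.1,0,0.0],[1,1.0,-0.1,0,0.0]]]'

```text
time_s: 1.65
tcp_pos: [0.4642, 0.3565, 0.261]
eef_rot: [179.9, -0.0, -62.1]
contact_force: [0.4, 0.3, 0.4]
gripper_width: 0.0878
gripper_force: 0.0
```

```bash
python3 -c "
from h import *
from plant import capture
c=cam('wrist'); im=capture('wrist')[:,:,::-1]; cv2.imwrite('pics/w2.png',im); np.savez('w2.npz',*c)
cv2.imwrite('pics/w2c.png',cv2.resize(im[0:240,100:450],None,fx=2.28,fy=2.28,interpolation=cv2.INTER_CUBIC))
print(go(.613,.248,.22,-80))"
```

```text
('units', array([ 1.387, -0.672,  0.342]), 'turn', np.float64(0.0497), 'at', array([0.4639, 0.3574, 0.261 ]), array([179.96,  -0.  , -62.12]), 't', 1.7)
```

View pics/w2c.png

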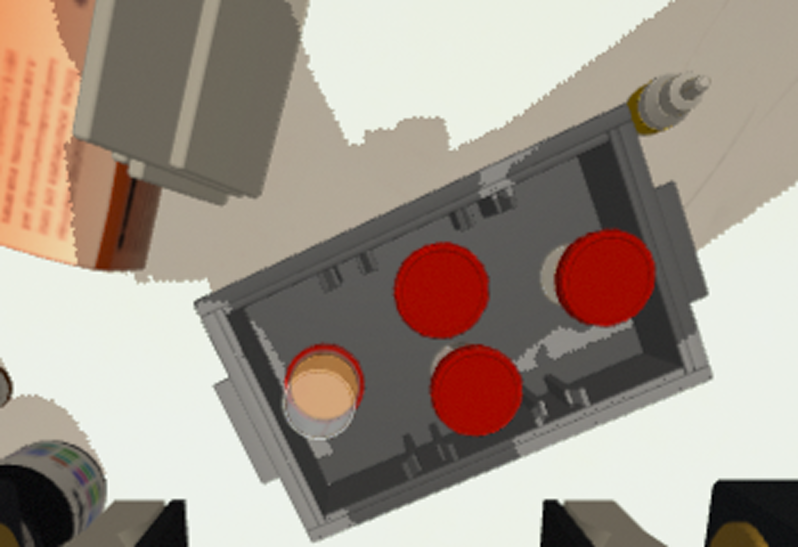

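```bash
python3 - <<'E'
from h import *
np.set_printoptions(precision=4,suppress=True)
z=np.load('w2.npz'); c=tuple(z[k] for k in z.files)
w=lambda u,v:(100+(u+.5)/2.28-.5,(v+.5)/2.28-.5)
P=[on(c,w(*p),.06) for p in((197,303),(317,540),(712,375),(632,103))]
print("corners",np.array(P),"ctr",np.mean(P,0))
for i in range(4):
    d=P[(i+1)%4]-P[i];print(np.linalg.norm(d),np.degrees(np.arctan2(d[1],d[0])))
ctr=np.mean(P,0)
for n,p in(("far",(348,268)),("near",(427,447))):
    print(n,on(c,w(*p),.06),on(c,w(*p),.05))
l=[on(c,w(*p),.136) for p in((80,138),(96,138))];print("tall left corner f/b?",l)
print("low left",on(c,w(178,165),.086))
E
```

```text
corners [[0.5591 0.3577 0.06  ]
 [0.4478 0.444  0.06  ]
 [0.3091 0.2669 0.06  ]
 [0.4172 0.1783 0.06  ]] ctr [0.4333 0.3117 0.06  ]
0.14086581272409165 142.18859771577783
0.22499718704148677 -128.0626262633039
0.13973618597286638 -39.323089741420254
0.22869163155029198 51.64622684320648
far [0.5    0.3071 0.06  ] [0.5001 0.3073 0.05  ]
near [0.4203 0.3693 0.06  ] [0.4181 0.3714 0.05  ]
tall left corner f/b? [array([0.6086, 0.3098, 0.136 ]), array([0.6033, 0.307 , 0.136 ])]
low left [0.5867 0.3022 0.086 ]
```

>>> drive_tool --increments '[[[1,0.35,-0.2,0,0.02],[1,0.7,-0.4,0,0.04],[1,1.0,-0.6,0,0.05],[1,1.0,-0.6,0,0.05]]]'

```text
time_s: 2.2
tcp_pos: [0.5851, 0.285, 0.26]
eef_rot: [179.9, -0.1, -80.2]
contact_force: [-0.1, -0.1, -0.4]
gripper_width: 0.0875
gripper_force: 0.0
```

```bash
python3 -c "
from h import *
from plant import capture
c=cam('wrist'); im=capture('wrist')[:,:,::-1]; cv2.imwrite('pics/w3.png',im); np.savez('w3.npz',*c)
cv2.imwrite('pics/w3c.png',cv2.resize(im[20:300,80:430],None,fx=2.1,fy=2.1,interpolation=cv2.INTER_CUBIC))
print(go(.613,.248,.22,-80))"
```

```text
('units', array([ 0.349, -0.184,  0.335]), 'turn', np.float64(-0.0004), 'at', array([0.584 , 0.2855, 0.2602]), array([ 1.7991e+02, -4.0000e-02, -8.0140e+01]), 't', 2.25)
```

View pics/w3c.png

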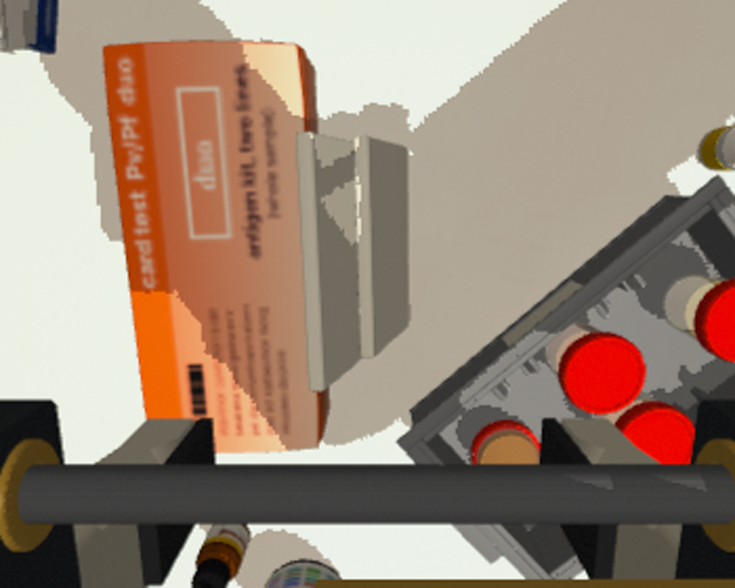

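```bash
python3 - <<'E'
from h import *
np.set_printoptions(precision=4,suppress=True)
z=np.load('w3.npz'); c=tuple(z[k] for k in z.files)
w=lambda u,v:(80+(u+.5)/2.1-.5,20+(v+.5)/2.1-.5)
P=[on(c,w(*p),h) for p,h in(((297,133),.1353),((315,133),.1373),((323,390),.1373),((310,390),.1353))]
print(np.array(P),"mean",np.mean(P,0))
for a,b in((0,3),(1,2)):
    d=P[a]-P[b];print(np.linalg.norm(d),"normal yaw",np.degrees(np.arctan2(d[1],d[0]))+90)
Q=[on(c,w(*p),.086) for p in((359,137),(366,137),(373,357),(361,357))]
print("low front",np.array(Q),np.mean(Q,0))
E
```

```text
[[0.6333 0.2015 0.1353]
 [0.6258 0.2004 0.1373]
 [0.6063 0.308  0.1373]
 [0.6122 0.3097 0.1353]] mean [0.6194 0.2549 0.1363]
0.1102159154880094 normal yaw 11.005467540456792
0.10938900624880789 normal yaw 10.242593694412875
low front [[0.6099 0.1951 0.086 ]
 [0.6066 0.1945 0.086 ]
 [0.5847 0.3024 0.086 ]
 [0.5909 0.3035 0.086 ]] [0.598  0.2489 0.086 ]
```

>>> drive_tool --increments '[[[0.3,0.2,-0.15,0.2,-0.002],[0.0,0.305,-0.222,0.4,-0.002],[-0.1,0.305,-0.222,0.7,-0.002],[-0.1,0.305,-0.222,0.7,-0.002]]]' --squeeze 3

```text
time_s: 2.75
tcp_pos: [0.6138, 0.2538, 0.1746]
eef_rot: [179.7, -0.1, -79.3]
contact_force: [-0.5, 0.1, 1.1]
gripper_width: 0.0531
gripper_force: 0.0
```

```bash
python3 -c "
from h import *
from plant import capture
c=cam('wrist'); im=capture('wrist')[:,:,::-1]; cv2.imwrite('pics/w4.png',im); np.savez('w4.npz',*c)
cv2.imwrite('pics/w4c.png',cv2.resize(im[20:300,80:430],None,fx=2.1,fy=2.1,interpolation=cv2.INTER_CUBIC))
print(go(.6165,.254,.132,-79.4),r.get_state()['gripper_width'])"
```

```text
('units', array([ 0.005, -0.011,  0.375]), 'turn', np.float64(0.0003), 'at', array([0.6151, 0.2543, 0.1769]), array([ 1.7988e+02, -7.0000e-02, -7.9300e+01]), 't', 2.8) 0.04900089952756816
```

View pics/w4c.png

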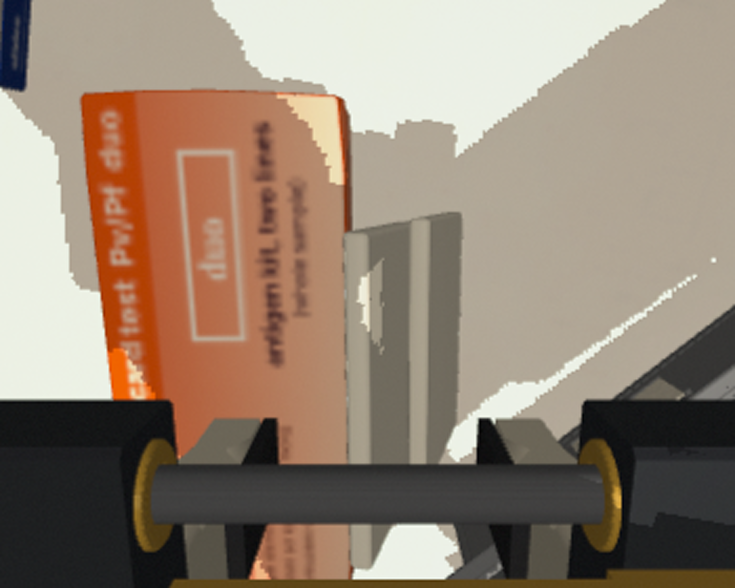

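The tall top edge runs from crop (347–368,235) to (353–375,568), between the pads at 277 and 478. I'll measure the offset along the closing line.

```bash
python3 - <<'E'
from h import *
np.set_printoptions(precision=4,suppress=True)
z=np.load('w4.npz'); c=tuple(z[k] for k in z.files)
w=lambda u,v:(80+(u+.5)/2.1-.5,20+(v+.5)/2.1-.5)
P=[on(c,w(*p),h) for p,h in(((346,234),.1353),((368,234),.1373),((375,568),.1373),((353,568),.1353))]
print(np.array(P),np.mean(P,0))
for a,b in((3,0),(2,1)):
    d=P[a]-P[b];print(np.linalg.norm(d),np.degrees(np.arctan2(d[1],d[0]))-90)
print(go(*np.mean(P,0)[:2],.132,-79.4))
E
```

```text
[[0.6335 0.2012 0.1353]
 [0.6272 0.1999 0.1373]
 [0.6051 0.3069 0.1373]
 [0.6121 0.3096 0.1353]] [0.6195 0.2544 0.1363]
0.1104394056323221 11.19977578622121
0.10929490768562702 11.70546043089962
('units', array([ 0.006, -0.036,  0.375]), 'turn', np.float64(0.0003), 'at', array([0.6151, 0.2543, 0.1769]), array([179.88,  -0.07, -79.3 ]), 't', 2.8)
```

>>> drive_tool --increments '[[[-0.2,0.005,-0.025,0.15,-0.001],[-0.3,0.005,-0.025,0.3,-0.001],[-0.4,0.005,-0.025,0.37,-0.001],[-0.5,0.005,-0.025,0.37,-0.001],[-0.6,0.005,-0.025,0.37,-0.001]]]' --squeeze 3

```text
time_s: 3.42
tcp_pos: [0.6197, 0.2534, 0.1337]
eef_rot: [-180.0, 0.0, -79.1]
contact_force: [-0.3, 0.4, -0.1]
gripper_width: 0.0191
gripper_force: 0.0
```

>>> drive_tool --increments '[[[-0.65,0,0,0,0],[-0.7,0,0,0,0],[-0.75,0,0,0,0],[-0.75,0,0,0,0]]]' --squeeze 3

```text
time_s: 3.92
tcp_pos: [0.6191, 0.2532, 0.1332]
eef_rot: [180.0, -0.0, -79.1]
contact_force: [-1.8, -0.3, 0.2]
gripper_width: 0.0109
gripper_force: 3.0
```

>>> drive_tool --increments '[[[-0.8,0,0,0,0],[-1,0,0,0,0],[-1,0,0,0,0]]]' --squeeze 4

```text
time_s: 4.3
tcp_pos: [0.6192, 0.2532, 0.1331]
eef_rot: [180.0, -0.0, -79.1]
contact_force: [-2.0, -0.2, 0.9]
gripper_width: 0.0111
gripper_force: 4.0
```

>>> drive_tool --increments '[[[-1,0,-0.005,-0.02,0],[-1,0,-0.014,-0.05,0],[-1,0,-0.024,-0.09,0],[-1,0,-0.035,-0.13,0],[-1,0,-0.045,-0.17,0]]]' --squeeze 5

```text
time_s: 4.92
tcp_pos: [0.6249, 0.2544, 0.154]
eef_rot: [-180.0, 0.0, -79.1]
contact_force: [-1.2, 0.2, -1.6]
gripper_width: 0.0112
gripper_force: 4.7
```

```bash
python3 - <<'E'
from h import *
from plant import capture
for n in("side","top","wrist"):cv2.imwrite(f"pics/l1{n}.png",capture(n)[:,:,::-1])
a=cv2.imread("pics/l1side.png")[165:285,170:290];b=cv2.imread("pics/l1wrist.png")[60:320,80:430]
a=cv2.resize(a,(400,400),interpolation=cv2.INTER_CUBIC);b=cv2.resize(b,(400,297));b=cv2.copyMakeBorder(b,0,103,0,0,0)
cv2.imwrite("pics/l1.png",np.hstack([a,b]))
s=r.get_state();print(s["contact_force"],s["gripper_width"],s["tcp_pos"])
E
```

```text
[-1.15470724 -0.52681255 -1.74903721] 0.010746628809441931 [0.62515959 0.25447178 0.1542541 ]
```

View pics/l1.png

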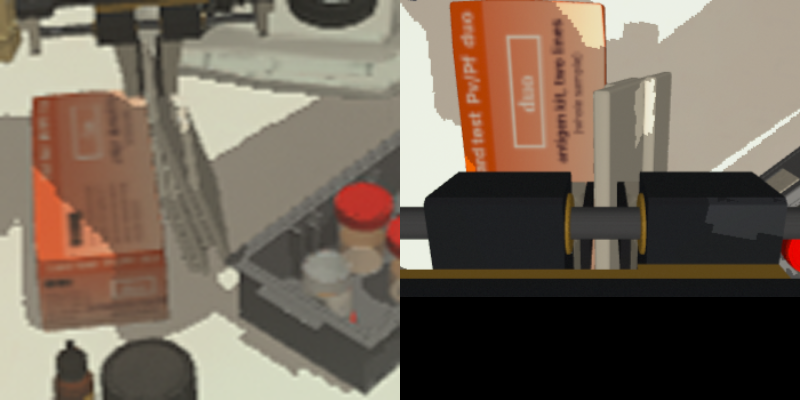

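The tall board is held and rising, and the low boards are still leaning. I'll continue along the lean.

>>> drive_tool --increments '[[[-1,0,-0.015,-0.05,0],[-1,0,-0.029,-0.11,0],[-1,0,-0.045,-0.17,0],[-1,0,-0.061,-0.23,0],[-1,0,-0.077,-0.29,0]]]' --squeeze 5

```text
time_s: 5.7
tcp_pos: [0.634, 0.2561, 0.189]
eef_rot: [-180.0, 0.0, -79.1]
contact_force: [-0.7, -0.4, -1.2]
gripper_width: 0.0111
gripper_force: 4.6
```

>>> drive_tool --increments '[[[-1,0,-0.016,-0.06,0],[-1,0,-0.032,-0.12,0],[-1,0,-0.048,-0.18,0],[-1,0,-0.064,-0.24,0],[-1,0,-0.08,-0.3,0]]]' --squeeze 5

```text
time_s: 6.32
tcp_pos: [0.6434, 0.2579, 0.2249]
eef_rot: [-180.0, 0.0, -79.1]
contact_force: [-0.1, 0.1, -1.0]
gripper_width: 0.0092
gripper_force: 4.8
```

>>> drive_tool --increments '[[[-1,0,-0.014,-0.06,0],[-1,0,-0.028,-0.12,0],[-1,0,-0.042,-0.18,0],[-1,0,-0.05,-0.24,0],[-1,0,-0.05,-0.24,0]]]' --squeeze 6

```text
time_s: 6.95
tcp_pos: [0.6494, 0.2591, 0.2539]
eef_rot: [-179.9, 0.0, -79.1]
contact_force: [-0.7, 0.7, -0.4]
gripper_width: 0.0077
gripper_force: 6.0
```

>>> drive_tool --increments '[[[-1,0,0,0,0],[-1,0,0,0,0],[-1,0,0,0,0]]]' --squeeze 20

```text
time_s: 7.32
tcp_pos: [0.6489, 0.259, 0.2529]
eef_rot: [180.0, -0.0, -79.1]
contact_force: [0.2, 0.0, -0.7]
gripper_width: 0.0078
gripper_force: 20.0
```

```bash
python3 - <<'E'
from h import *
from plant import capture
for n in("side","top","wrist"):cv2.imwrite(f"pics/l2{n}.png",capture(n)[:,:,::-1])
a=cv2.imread("pics/l2side.png")[125:285,170:330];b=cv2.imread("pics/l2wrist.png")[20:370,80:430]
np.savez('l2.npz',*cam('wrist'))
a=cv2.resize(a,(400,400),interpolation=cv2.INTER_CUBIC);b=cv2.resize(b,(400,400))
cv2.imwrite("pics/l2.png",np.hstack([a,b]))
s=r.get_state();print(s["contact_force"],s["gripper_width"],s["gripper_force"]);print(go(.457,.341,.249,-38.2))
E
```

```text
[-0.00253189 -0.45993371 -1.75652597] 0.007646615657977074 19.999710023403168
('units', array([-0.974,  1.442,  0.034]), 'turn', np.float64(-0.1135), 'at', array([0.649 , 0.259 , 0.2531]), array([179.99,  -0.  , -79.07]), 't', 7.47)
```

View pics/l2.png

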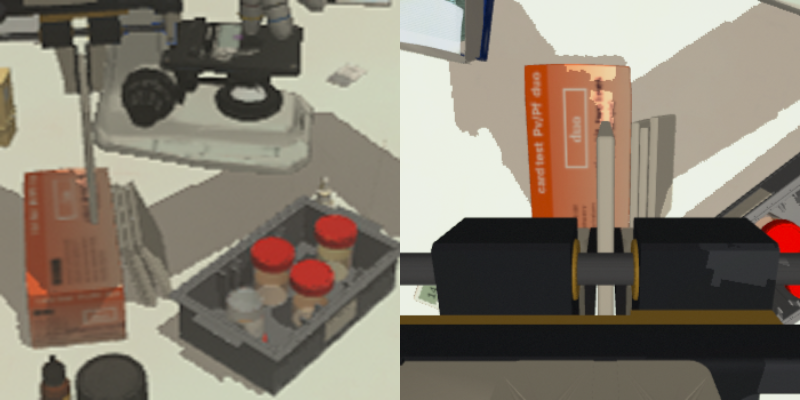

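The three low boards are still leaning, and the tall board hangs vertical in the jaws. I'll carry it to the tray.

>>> drive_tool --increments '[[[-1,-0.06,0.1,0,-0.01],[-1,-0.2,0.3,0,-0.03],[-1,-0.38,0.55,0,-0.055],[-1,-0.55,0.8,0,-0.075],[-1,-0.62,0.9,0,-0.09]]]' --squeeze 25

```text
time_s: 8.1
tcp_pos: [0.5274, 0.3123, 0.2536]
eef_rot: [-180.0, 0.0, -46.4]
contact_force: [1.0, 0.1, -0.2]
gripper_width: 0.0075
gripper_force: 25.0
```

```bash
python3 - <<'E'
from h import *
z=np.load('l2.npz'); c=tuple(z[k] for k in z.files)
e=on(c,(260.2,126.7),.256)
t=np.array([.649,.259]);a=np.radians(-79.07);print("end of board along tool x",(e[:2]-t)@[np.cos(a),np.sin(a)], "y",(e[:2]-t)@[np.sin(a),-np.cos(a)])
print(go(.457,.341,.249,-38.2))
E
```

```text
end of board along tool x 0.06010597276942966 y -0.00035680350955689667
('units', array([-0.578,  0.26 ,  0.039]), 'turn', np.float64(-0.0228), 'at', array([0.5274, 0.3123, 0.2536]), array([-1.7996e+02,  1.0000e-02, -4.6390e+01]), 't', 8.1)
```

>>> drive_tool --increments '[[[-1,-0.1,0.05,0,-0.005],[-1,-0.25,0.12,0,-0.012],[-1,-0.42,0.2,0,-0.02],[-1,-0.55,0.25,0,-0.023],[-1,-0.578,0.26,0,-0.023]]]' --squeeze 25

```text
time_s: 8.72
tcp_pos: [0.4578, 0.3411, 0.2534]
eef_rot: [-180.0, 0.0, -38.4]
contact_force: [0.2, -0.3, -0.8]
gripper_width: 0.0078
gripper_force: 25.0
```

```bash
python3 - <<'E'
from h import *
from plant import capture
np.set_printoptions(precision=4,suppress=True,linewidth=150)
print(go(.457,.341,.249,-38.2))
np.savez('o1.npz',*cam('wrist'))
for n in("side","top","wrist"):cv2.imwrite(f"pics/o1{n}.png",capture(n)[:,:,::-1])
S=cam("side"); t=np.array([.649,.259]);a=np.radians(-79.07)
e=on(S,(170+95/2.5,125+222/2.5),.116);print("near bottom corner tool x",(e[:2]-t)@[np.cos(a),np.sin(a)],"y",(e[:2]-t)@[np.sin(a),-np.cos(a)])
g=cv2.cvtColor(cv2.imread("pics/l2wrist.png"),cv2.COLOR_BGR2HSV)
print("l2 col260 rows108-140 sat/val",[tuple(int(q) for q in g[i,260,:]) for i in range(112,140,2)])
g=cv2.cvtColor(cv2.imread("pics/o1wrist.png"),cv2.COLOR_BGR2HSV)
print("o1 row150",[int(q) for q in g[150,235:290,2]])
print("o1 row180",[int(q) for q in g[180,235:290,2]])
print("o1 col260 v",[tuple(int(q) for q in g[i,260,:]) for i in range(90,150,3)])
E
```

```text
('units', array([-0.004,  0.005,  0.036]), 'turn', np.float64(-0.0004), 'at', array([0.4578, 0.3411, 0.2534]), array([-179.98,    0.  ,  -38.36]), 't', 8.72)
near bottom corner tool x -0.055361787227026414 y 0.0004749863344064069
l2 col260 rows108-140 sat/val [(18, 87, 238), (18, 90, 238), (18, 89, 238), (18, 89, 239), (18, 89, 238), (18, 87, 238), (18, 88, 238), (20, 41, 113), (22, 41, 113), (20, 41, 113), (21, 43, 113), (21, 42, 114), (21, 43, 113), (22, 42, 116)]
o1 row150 [152, 143, 116, 109, 96, 93, 88, 89, 88, 88, 88, 87, 88, 87, 88, 87, 93, 123, 149, 161, 169, 170, 170, 171, 172, 173, 173, 174, 173, 173, 163, 152, 126, 88, 87, 88, 88, 88, 99, 133, 144, 153, 147, 152, 157, 158, 158, 157, 158, 157, 157, 156, 156, 157, 156]
o1 row180 [177, 161, 135, 152, 164, 169, 77, 86, 87, 86, 87, 86, 86, 87, 86, 86, 89, 112, 150, 159, 168, 169, 172, 172, 172, 173, 173, 173, 173, 172, 162, 148, 115, 86, 87, 87, 87, 85, 87, 96, 130, 138, 135, 118, 98, 100, 106, 132, 140, 136, 158, 173, 164, 158, 157]
o1 col260 v [(18, 37, 177), (20, 37, 177), (20, 38, 176), (20, 37, 177), (18, 37, 177), (20, 37, 177), (18, 38, 167), (20, 9, 89), (30, 6, 84), (30, 6, 86), (30, 7, 75), (20, 8, 91), (21, 44, 111), (20, 42, 110), (21, 44, 111), (20, 41, 111), (21, 42, 114), (21, 43, 167), (20, 42, 172), (19, 41, 173)]
```

```bash
python3 - <<'E'
from h import *
np.set_printoptions(precision=4,suppress=True,linewidth=150)
z=np.load('o1.npz'); c=tuple(z[k] for k in z.files)
im=cv2.imread("pics/o1wrist.png");g=cv2.cvtColor(im,cv2.COLOR_BGR2HSV).astype(int)
for col in(256,260,264):
    print(col,[(i,g[i,col,1],g[i,col,2]) for i in list(range(106,114))+list(range(123,129))+list(range(136,145))])
t=np.array([.4578,.3411]);a=np.radians(-38.36);X=np.array([np.cos(a),np.sin(a)]);Y=np.array([np.sin(a),-np.cos(a)])
f=lambda p,h:(lambda e:np.array([(e[:2]-t)@X,(e[:2]-t)@Y]))(on(c,p,h))
for n,p,h in(("rim far",(260,109.5),.06),("bottom end",(260,125.5),.1165),("top end",(260,140.5),.2565)):print(n,f(p,h))
# strip lateral profile (top face) at rows
for row in(145,165,185):
    v=g[row,240:285,2];k=np.where(v>140)[0]+240;k=k[(k>250)&(k<270)];print(row,k.min(),k.max(),f(((k.min()+k.max())/2,row),.2565))
print("slot est in tool frame",(np.array([.4566,.3413])-t)@X,(np.array([.4566,.3413])-t)@Y)
# side view: what surrounds board bottom
S=cam("side");K,R,T=S
for q in(-.056,.056):
  for zz in(.1165,.2565):
    P=np.r_[t+X*q,zz];uv=K@(R@P+T);print("side proj",q,zz,uv[:2]/uv[2])
E
```

```text
256 [(106, np.int64(37), np.int64(177)), (107, np.int64(37), np.int64(178)), (108, np.int64(37), np.int64(165)), (109, np.int64(16), np.int64(82)), (110, np.int64(11), np.int64(89)), (111, np.int64(9), np.int64(88)), (112, np.int64(12), np.int64(88)), (113, np.int64(9), np.int64(87)), (123, np.int64(8), np.int64(90)), (124, np.int64(8), np.int64(90)), (125, np.int64(11), np.int64(91)), (126, np.int64(35), np.int64(101)), (127, np.int64(43), np.int64(106)), (128, np.int64(41), np.int64(107)), (136, np.int64(41), np.int64(111)), (137, np.int64(44), np.int64(111)), (138, np.int64(43), np.int64(113)), (139, np.int64(43), np.int64(141)), (140, np.int64(43), np.int64(161)), (141, np.int64(43), np.int64(166)), (142, np.int64(41), np.int64(168)), (143, np.int64(41), np.int64(169)), (144, np.int64(41), np.int64(170))]
260 [(106, np.int64(37), np.int64(177)), (107, np.int64(39), np.int64(177)), (108, np.int64(38), np.int64(167)), (109, np.int64(9), np.int64(81)), (110, np.int64(9), np.int64(88)), (111, np.int64(9), np.int64(89)), (112, np.int64(9), np.int64(87)), (113, np.int64(9), np.int64(86
[... 1065 characters left out ...]
, (137, np.int64(41), np.int64(111)), (138, np.int64(42), np.int64(114)), (139, np.int64(42), np.int64(140)), (140, np.int64(42), np.int64(162)), (141, np.int64(41), np.int64(167)), (142, np.int64(42), np.int64(172)), (143, np.int64(43), np.int64(174)), (144, np.int64(43), np.int64(174))]
rim far [ 0.0691 -0.0004]
bottom end [ 0.0546 -0.0005]
top end [ 0.0542 -0.0007]
145 253 266 [ 0.0521 -0.0009]
165 253 266 [ 0.0424 -0.0009]
185 253 266 [ 0.0324 -0.0009]
slot est in tool frame -0.0010650723926599647 0.0005878952273947446
side proj -0.056 0.1165 [296.3124 232.3335]
side proj -0.056 0.2565 [299.766  185.0261]
side proj 0.056 0.1165 [261.2871 213.6362]
side proj 0.056 0.2565 [262.003 167.475]
```

```bash
python3 - <<'E'
from h import *
im=cv2.cvtColor(cv2.imread("pics/o1wrist.png"),cv2.COLOR_BGR2HSV)
for row in range(112,136,2):print(row,' '.join(f"{q:3d}" for q in im[row,230:296:1,2]))
z=np.load('o1.npz'); K,R,T=[z[k] for k in z.files]
a=np.radians(-38.36);X=np.array([np.cos(a),np.sin(a),0]);Y=np.array([np.sin(a),-np.cos(a),0])
for q in(.0505,.058):
  for y in(-.012,-.006,0,.006,.012):
    for h in(.06,.03):
      p=K@(R@(np.array([.4566,.3413,h])+X*q+Y*y)+T);print(q,y,h,(p[:2]/p[2]).round(1),end=' | ')
E
```

```text
112  88  88  88  89  88  88  87  88  88  87  87  90  88  88  87  89  89  87  88  87  88  88  87  88  89  88  88  87  87  87  87  87  87  87  89  87  89  87  89  87  87  88  88  87  87  87  86  88  87  87  88  88  87  88  87  88  88  87  87  88  88  87  87  87  89  88
114  86  85  86  85  85  86  86  86  85  86  85  86  85  86  85  85  85  86  86  86  86  87  85  85  86  86  85  86  85  86  84  86  86  85  85  87  85  85  86  87  87  86  85  86  85  85  86  85  86  85  86  86  86  87  86  86  86  86  86  86  86  85  86  85  86  86
116  77  76  77  75  76  78  77  77  76  77  77  76  77  77  77  78  77  78  77  77  77  77  78  78  77  77  77  77  78  77  77  77  77  75  72  73  74  73  73  74  73  74  73  73  73  73  73  73  74  73  73  74  74  72  73  74  75  73  73  74  73  73  73  73  73  73
118  88  88  89  88  89  87  89  88  87  88  87  87  88  89  89  88  88  88  88  87  88  88  88  88  87  88  88  88  88  87  88  87  89  88  87  89  88  88  87  88  88  89  87  87  87  88  87  87  87  88  88  89  89  87  88  87  87  88  87  87  88  88  88  88  88  89
120  73  73  73  73  71  73 
[... 2077 characters left out ...]
60 156 145 133 134 149 157 165 158 157
0.0505 -0.012 0.06 [250.1 127.8] | 0.0505 -0.012 0.03 [250.8 126.4] | 0.0505 -0.006 0.06 [255.5 127.8] | 0.0505 -0.006 0.03 [255.8 126.4] | 0.0505 0 0.06 [260.8 127.8] | 0.0505 0 0.03 [260.7 126.4] | 0.0505 0.006 0.06 [266.2 127.8] | 0.0505 0.006 0.03 [265.7 126.4] | 0.0505 0.012 0.06 [271.6 127.8] | 0.0505 0.012 0.03 [270.6 126.4] | 0.058 -0.012 0.06 [250.  120.9] | 0.058 -0.012 0.03 [250.8 120.1] | 0.058 -0.006 0.06 [255.4 120.9] | 0.058 -0.006 0.03 [255.8 120.1] | 0.058 0 0.06 [260.9 120.9] | 0.058 0 0.03 [260.7 120.1] | 0.058 0.006 0.06 [266.3 120.9] | 0.058 0.006 0.03 [265.7 120.1] | 0.058 0.012 0.06 [271.7 120.9] | 0.058 0.012 0.03 [270.7 120.1] |
```

In the wrist picture the slot ribs are at columns 247–255 and 265–273, so the slot centre is at column 260. The board's lower end is centred at 259.8. It's aligned to under 1 mm, so I'll lower it.

>>> drive_tool --increments '[[[-1,0.004,0.007,0.06,0],[-1,0.004,0.007,0.16,0],[-1,0.004,0.007,0.28,0],[-1,0.004,0.007,0.38,0],[-1,0.004,0.007,0.42,0]]]' --squeeze 25

```text
time_s: 9.5
tcp_pos: [0.4582, 0.3392, 0.2014]
eef_rot: [179.9, -0.0, -38.4]
contact_force: [0.1, 0.1, -1.1]
gripper_width: 0.008
gripper_force: 25.0
```

>>> drive_tool --increments '[[[-1,0,0,0,0],[-1,0,0,0.03,0],[-1,0,0,0.07,0],[-1,0,0,0.11,0],[-1,0,0,0.15,0]]]'

```text
time_s: 10.12
tcp_pos: [0.4584, 0.3396, 0.1844]
eef_rot: [180.0, 0.0, -38.4]
contact_force: [0.2, 0.1, -1.0]
gripper_width: 0.0083
gripper_force: 25.0
```

>>> drive_tool --increments '[[[-1,0,0,0.04,0],[-1,0,0,0.09,0],[-1,0,0,0.14,0],[-1,0,0,0.19,0],[-1,0,0,0.24,0]]]'

```text
time_s: 10.75
tcp_pos: [0.4585, 0.3397, 0.1555]
eef_rot: [180.0, -0.0, -38.4]
contact_force: [0.6, 0.0, -1.1]
gripper_width: 0.0077
gripper_force: 25.0
```

Bottom is about 13 mm above the floor; I'll lower it slowly.

>>> drive_tool --increments '[[[-1,0,0,0.015,0],[-1,0,0,0.03,0],[-1,0,0,0.045,0],[-1,0,0,0.06,0],[-1,0,0,0.07,0]]]'

```text
time_s: 11.38
tcp_pos: [0.4585, 0.3397, 0.1475]
eef_rot: [-180.0, 0.0, -38.4]
contact_force: [-0.5, 0.5, -0.6]
gripper_width: 0.0076
gripper_force: 25.0
```

>>> drive_tool --increments '[[[-1,0,0,0.01,0],[-1,0,0,0.015,0],[-1,0,0,0.02,0],[-1,0,0,0.025,0],[-1,0,0,0.025,0]]]'

```text
time_s: 12.0
tcp_pos: [0.459, 0.3402, 0.1456]
eef_rot: [-179.9, -0.0, -38.4]
contact_force: [-0.8, -0.3, 5.4]
gripper_width: 0.0077
gripper_force: 25.0
```

Contact came at TCP z = 0.1456. That fits a 10.5 mm grip overlap, which the 11.1 mm opening measured on the tilted board also implied, so the board is on the floor. I'll ease off, release, and check.

>>> drive_tool --increments '[[[-1,0,0,-0.005,0],[-1,0,0,-0.005,0],[-1,0,0,-0.005,0]]]' --squeeze 3

```text
time_s: 12.38
tcp_pos: [0.4587, 0.3399, 0.1455]
eef_rot: [-180.0, -0.0, -38.4]
contact_force: [0.5, -0.2, 5.0]
gripper_width: 0.0079
gripper_force: 3.0
```

>>> drive_tool --increments '[[[-0.75,0,0,0,0],[-0.65,0,0,0,0],[-0.55,0,0,0,0],[-0.5,0,0,0,0],[-0.5,0,0,0,0]]]'

```text
time_s: 13.0
tcp_pos: [0.4584, 0.3396, 0.1451]
eef_rot: [180.0, 0.0, -38.4]
contact_force: [0.1, -0.5, -0.7]
gripper_width: 0.0216
gripper_force: 0.0
```

>>> drive_tool --increments '[[[-0.5,0,0,-0.05,0],[-0.5,0,0,-0.15,0],[-0.5,0,0,-0.3,0],[-0.5,0,0,-0.5,0],[-0.5,0,0,-0.6,0]]]'

```text
time_s: 13.62
tcp_pos: [0.459, 0.3402, 0.2194]
eef_rot: [-179.8, -0.0, -38.4]
contact_force: [-0.4, -0.2, -0.3]
gripper_width: 0.0217
gripper_force: 0.0
```

>>> drive_tool --increments '[[[-0.5,0,0,-0.2,0],[-0.5,-0.1,0,-0.45,0],[-0.5,-0.4,0,-0.6,0],[-0.5,-0.7,0,-0.6,0],[-0.5,-0.9,0,-0.6,0]]]'

```text
time_s: 14.25
tcp_pos: [0.3727, 0.4075, 0.2897]
eef_rot: [-180.0, 0.0, -38.4]
contact_force: [-0.7, -0.2, -0.4]
gripper_width: 0.0222
gripper_force: 0.0
```

```bash
python3 - <<'E'
from h import *
from plant import capture
np.set_printoptions(precision=4,suppress=True)
print(go(.457,.341,.3,-38.2))
C={n:cam(n) for n in("side","top","wrist")};np.savez('f.npz',*C["wrist"])
I={}
for n in C:
    I[n]=capture(n)[:,:,::-1];cv2.imwrite(f"pics/f{n}.png",I[n])
u=np.array([.621,.784,0]);v=np.array([.784,-.621,0]);P=np.array([.4566,.3413,0])
for n,c in C.items():
    K,R,T=c
    for q in(-.056,.056):
        for h in(.145,.148):
            p=K@(R@(P+v*q+[0,0,h])+T);print(n,"expected top corner",q,h,(p[:2]/p[2]).round(1))
h=cv2.cvtColor(I["wrist"],cv2.COLOR_BGR2HSV);m=((h[...,1]>30)&(h[...,1]<55)&(h[...,2]>140)).astype(np.uint8)*255
n,_,st,ce=cv2.connectedComponentsWithStats(m)
print([(s.tolist(),c.round(0).tolist()) for s,c in zip(st[1:],ce[1:]) if s[4]>150])
# red lids in top
h=cv2.cvtColor(I["top"],cv2.COLOR_BGR2HSV);m=(cv2.inRange(h,(0,200,120),(6,255,255))|cv2.inRange(h,(174,200,120),(179,255,255)));m[:,:150]=0;m[:185]=0;m[:,260:]=0
n,_,st,ce=cv2.connectedComponentsWithStats(m);print([(on(C["top"],ce[i],.066),st[i,4]) for i in range(1,n) if st[i,4]>40])
E
```

```text
('units', array([ 0.895, -0.002, -0.086]), 'turn', np.float64(-0.0005), 'at', array([0.3727, 0.4075, 0.2897]), array([-179.96,    0.03,  -38.37]), 't', 14.25)
side expected top corner -0.056 0.145 [297.5 223.3]
side expected top corner -0.056 0.148 [297.5 222.4]
side expected top corner 0.056 0.145 [261.9 204.8]
side expected top corner 0.056 0.148 [261.9 203.9]
top expected top corner -0.056 0.145 [179.  232.2]
top expected top corner -0.056 0.148 [178.8 232.2]
top expected top corner 0.056 0.145 [202.2 204. ]
top expected top corner 0.056 0.148 [202.1 203.9]
wrist expected top corner -0.056 0.145 [260.2 129.1]
wrist expected top corner -0.056 0.148 [260.3 129.3]
wrist expected top corner 0.056 0.145 [260.4  -3.2]
wrist expected top corner 0.056 0.148 [260.4  -4.5]
[([213, 0, 42, 9, 333], [235.0, 4.0]), ([256, 0, 49, 127, 1263], [263.0, 51.0]), ([394, 9, 24, 25, 208], [403.0, 22.0]), ([255, 9, 257, 188, 15663], [408.0, 103.0]), ([73, 27, 47, 46, 831], [98.0, 42.0]), ([394, 195, 108, 46, 1889], [447.0, 221.0]), ([433, 270, 63, 34, 1816], [464.0, 286.0]), ([418, 365, 57, 19, 881], [448.0, 374.0]), ([0, 375, 153, 9, 443], [60.0, 382.0])]
[(array([0.3874, 0.2511, 0.066 ]), np.int32(139))]
```

>>> drive_tool --increments '[[[-0.5,-0.3,0,0,0],[-0.5,-0.7,0,0,0],[-0.5,-1.0,0,0,0],[-0.5,-1.0,0,0,0]]]'

```text
time_s: 14.9
tcp_pos: [0.2789, 0.4821, 0.289]
eef_rot: [180.0, -0.0, -38.3]
contact_force: [0.1, -0.6, 0.5]
gripper_width: 0.0219
gripper_force: 0.0
```

>>> drive_tool --increments '[[[-0.5,-0.3,0.2,0,0],[-0.5,-0.7,0.4,0,0],[-0.5,-1.0,0.4,0,0],[-0.5,-1.0,0.4,0,0]]]'

```text
time_s: 15.4
tcp_pos: [0.1553, 0.5187, 0.2891]
eef_rot: [180.0, -0.0, -38.3]
contact_force: [-0.7, -0.8, 0.0]
gripper_width: 0.0217
gripper_force: 0.0
```

```bash
python3 - <<'E'
from h import *
from plant import capture
np.set_printoptions(precision=4,suppress=True)
print(r.get_state()["tcp_pos"])
def reds(im,x0,y0,x1,y1):
    h=cv2.cvtColor(im,cv2.COLOR_BGR2HSV);m=(cv2.inRange(h,(0,200,100),(6,255,255))|cv2.inRange(h,(174,200,100),(179,255,255)))
    k=np.zeros_like(m);k[y0:y1,x0:x1]=m[y0:y1,x0:x1]
    n,_,st,ce=cv2.connectedComponentsWithStats(k);return [(ce[i].round(1).tolist(),int(st[i,4])) for i in range(1,n) if st[i,4]>8]
C={n:cam(n) for n in("side","top")}
for n,b in(("side",(240,195,340,285)),("top",(160,185,260,270))):
    a=cv2.imread(f"pics/{n}0.png");f=np.ascontiguousarray(capture(n)[:,:,::-1]);cv2.imwrite(f"pics/g{n}.png",f)
    print(n,"before",reds(a,*b),"after",reds(f,*b))
    d=(cv2.absdiff(a,f).max(2)>30).astype(np.uint8);d[:2]=0
    d=cv2.morphologyEx(d,cv2.MORPH_OPEN,np.ones((2,2)))
    k,_,st,ce=cv2.connectedComponentsWithStats(d);print("  diffs",[(s.tolist()) for s in st[1:] if s[4]>12])
    h=cv2.cvtColor(f,cv2.COLOR_BGR2HSV)
    if n=="side":
        for col in(262,268,280,290,295):print("  col",col,' '.join(f"{h[i,col,1]}/{h[i,col,2]}" for i in range(198,228)))
E
```

```text
[0.1553 0.5187 0.2891]
side before [] after []
  diffs [[426, 3, 86, 99, 2542], [489, 56, 7, 2, 14], [461, 61, 51, 12, 235], [471, 75, 39, 16, 205], [420, 115, 4, 7, 15], [425, 123, 71, 28, 565], [394, 126, 3, 14, 28], [413, 128, 99, 64, 1764], [368, 163, 30, 8, 180], [305, 165, 74, 138, 3725], [468, 171, 9, 8, 31], [459, 187, 8, 7, 38], [218, 188, 6, 14, 40], [384, 195, 86, 66, 2505], [212, 199, 20, 25, 255], [222, 203, 3, 5, 13], [261, 207, 16, 19, 173], [278, 214, 20, 11, 63], [267, 221, 31, 30, 488], [392, 270, 52, 18, 212], [286, 289, 116, 86, 4391], [370, 294, 5, 5, 14], [357, 308, 5, 6, 17], [308, 332, 9, 4, 20]]
  col 262 30/193 30/193 29/192 30/193 30/193 30/189 31/183 33/191 43/165 38/93 42/97 42/98 41/99 41/99 41/99 41/99 39/99 39/99 43/100 41/99 44/99 44/99 43/100 41/99 43/100 44/99 42/98 41/99 42/98 41/99
  col 268 31/192 28/192 28/192 28/192 29/192 29/192 28/192 28/193 31/189 36/175 37/193 43/174 42/104 39/98 41/100 41/100 40/101 41/99 41/100 41/100 40/101 38/100 41/100 41/100 39/99 41/100 41/100 39/99 39/99 41/100
  col 280 29/192 28/192 29/193 29/193 29/193 29/192 29/
[... 506 characters left out ...]
4/68 41/75 35/138 37/201 41/180 38/106 40/109 39/111 39/111
top before [([209.0, 219.7], 136), ([197.9, 231.7], 136), ([221.5, 240.1], 134)] after [([209.0, 219.7], 136), ([197.9, 231.7], 137), ([221.5, 240.1], 133)]
  diffs [[206, 167, 32, 9, 116], [221, 175, 4, 4, 14], [226, 174, 4, 4, 16], [210, 177, 4, 4, 14], [215, 176, 4, 4, 14], [181, 205, 26, 28, 211], [101, 226, 67, 75, 2329], [156, 240, 43, 45, 1336], [196, 270, 97, 28, 1300], [292, 271, 45, 31, 956], [7, 281, 131, 103, 5331], [82, 299, 19, 16, 185], [0, 311, 17, 48, 609], [83, 313, 9, 8, 37], [250, 312, 9, 12, 89], [326, 312, 18, 69, 729], [257, 318, 30, 38, 464], [272, 333, 7, 7, 39], [0, 354, 71, 30, 1522], [273, 379, 6, 5, 22]]
```

The cup lids are unmoved to within 0.1 px, and the board's top edge lies on the line expected for z = 0.145, so it is fully down. I'm handing in.

```bash
python3 -c "
from plant import job
print(job.close_job())"
```

```text
the job is handed in; nothing more can be done
None
```

The tall divider stands fully down in the slots between the upside-down cup and the upright cups. The upright cups have not moved, the low dividers were still leaning when last viewed, and I handed the job in at about 15.5 s; no verdict came back.

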